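# Show the honing slip's label over the light pad

### The job

Take the glass honing slip out of the stand on the robot's left, find its frosted end by the small corner notch, and turn the slip level with its label facing up. Finish while holding it motionless in the gripper, the label centred over the light pad's bright pane and about 8 cm above it, touching nothing but the gripper. Leave the other slip and the other tools on the bench where they are.

Things in the scene. Friction and masses are not known exactly. Their poses are not given: they have to be found in the camera images.
- slip_a: Glass slip 110 x 40 x 8 mm, about 90 g, on end in stand_a's slot at first. Origin: its middle. x: along the length to the frosted end (last 40 mm white on both faces, the rest clear green); y: across the 40 mm; z: out of the labelled face. Blue label on the +z face only. Frosted end up or down, label facing either way at first.
- slip_b: Glass slip 110 x 40 x 8 mm, about 90 g, on end in stand_b's slot at first. Origin: its middle. x: along the length to the frosted end (last 40 mm white on both faces, the rest clear green); y: across the 40 mm; z: out of the labelled face. Blue label on the +z face only. Frosted end up or down, label facing either way at first.
- slip_a_label (a point): Centre of the blue label (24 x 30 mm) on slip_a: 30 mm from the slip's middle towards its frosted end, on the labelled face.
- slip_b_label (a point): The same point on slip_b.
- slip_a_notch (a point): Notch of slip_a, 8 x 8 mm, cut from the frosted end's corner at +x, -y (point: 51 mm along x, -16 mm along y from the middle). Facing the label with the frosted end up, it is at the top right.
- slip_b_notch (a point): Notch of slip_b, 8 x 8 mm, cut from the frosted end's corner at +x, -y (point: 51 mm along x, -16 mm along y from the middle). Facing the label with the frosted end up, it is at the top right.
- stand_a: Fixed wooden stand: foot 90 (x) x 70 (y) x 6 mm; on it two cheeks 24 mm wide, tops 20 mm above the table, with a 9.5 mm slot along y between them. The slip's middle is 61 mm above the table, its faces look along the stand's +-x, its 40 mm width lies along y. Origin: centre of the underside. Turned at random. One stand is on the robot's left (+y), one on its right.
- stand_b: The second stand, just like stand_a; it carries slip_b.
- lamp: Fixed black light pad 120 x 120 x 24 mm with a bright 96 x 96 mm pane on top. Origin: centre of the underside.
- lamp_pane (a point): Middle of the light pad's pane, on its top, 24 mm above the table.
- plane_wood1: Wooden hand plane, 240 to 280 mm long with its handle, 70 mm wide, 130 mm high, loose, out on the right of the bench. Leave alone. Origin: centre of the underside.
- plane_wood2: Darker wooden hand plane, 240 to 280 mm long with its handle, 70 mm wide, 130 mm high, loose, out on the right of the bench. Leave alone. Origin: centre of the underside.
- plane_blue1: Blue hand plane, 240 to 280 mm long with its handle, 70 mm wide, 130 mm high, loose, out on the left of the bench. Leave alone. Origin: centre of the underside.
- plane_blue2: Another blue hand plane, 240 to 280 mm long with its handle, 70 mm wide, 130 mm high, loose, out on the left of the bench. Leave alone. Origin: centre of the underside.
- hammer: Hammer lying beyond the stands, loose. Leave alone.
- brush: Bench brush lying beyond the stands, loose. Leave alone.
- oil: Green oil can, 54 mm across, 60 mm high, beyond the light pad, loose. Leave alone.
There are look-alikes about, which are no part of the job. Leave any red or yellow look-alike of the slip_b alone.

How it is judged:
By the outcome, as a careful person would: the job done as asked, in the order asked, and still so for the second after the job is handed in, while the arm keeps its last pose, push and grip.
It also fails if it takes over 32 s, if anything falls off the work surface, if the arm or the gripper's body presses on something with over 40 N, if the wrist force passes 120 N, or if a joint passes its speed limit or range.

### The arm

A 6-joint arm with a two-finger parallel gripper is mounted at the origin on the work surface. World frame = base frame: x ahead of the robot, y to its left, z up, the work surface at z = 0. Lengths are in mm, angles in rad, forces in N, time in s.
With the tool pointing down it reaches from about 350 to 975 mm from the base axis. Payload 7.1 kg.
Tool frame: the origin (TCP) lies on the mounting face of the last link; the fingertips stand 182 mm ahead of it and the grasp point (between the pads) lies 163 mm ahead of it (ctrl.tcp_to_tips is the distance from the TCP to the fingertips, in mm); z points along the fingers, y is the direction in which the jaws open and shut (so a half turn about z gives the same grasp; the last joint's range is limited). The gripper opens to 88 mm and grips with 3 to 60 N. Pads are 20 mm wide; open, the fingers measure 115 mm over their backs; the gripper's body (75 mm by 178 mm) begins 61 mm behind the grasp point.
Start: joints at [1.195, 0.423, 1.63, -0, 1.089, -0.019], TCP at [218.267, 585.633, 404.675] pointing down, gripper open.
Joint ranges: [-3, 3], [-0.9, 2.11], [0.09, 2.58], [-1.31, 4.45], [0.11, 2.69], [-2.54, 2.54]. Speed limits (rad/s): [2.39, 2.39, 3.01, 3.14, 3.14, 3.14].

### API

Orientations are given as a rotation vector (axis times angle).
In Python, from workcell import ctrl gives the robot as it stands. The module is installed in compiled form; this text tells all that it offers.
- The arm moves only by the tool send_rows, never from a script. Its argument "commands" is a list of rows, each an object with "translation": the shift along the world's x, y, z normalised to -1 to 1, where 1 is 0.1 m, a list of three; "twist": the turn, a rotation vector about the world's x, y, z normalised to -1 to 1, where 1 is 0.5 rad, a list of three. A call has exactly 10 rows; each row is the pose to reach, as a shift and turn from the pose commanded when the call began; what a row does not reach only later rows make up. A row lasts 1/10 s, in which the tool goes at most 50 mm and 8.59 degrees, less where a joint would pass 70% of its speed; a pose out of reach is approached as far as the arm can. A call with a number of a shift or a turn outside -1 to 1 is refused whole. A call with a gripper value outside its range is refused whole. "grip" is the closure, from -1 (fully open) to 1 (shut), set as the call begins (left out, the last holds). The fingers move at their own pace and stop on an object; the grip force is fixed at half the most. Time passes only in rows, so rows that repeat a pose let the fingers close, or fill a call up. It gives the time, the measured TCP pose, the force and the opening at its end, in the units of the state.
- ctrl.get_obs(): the state, without advancing time (a new reading comes with each control period).
- ctrl.get_image(name): name is "side" or "top"; returns a dict with "img" (400x640x3 uint8, red, green, blue), "intrinsics" (3x3 intrinsics, pixels), "cam_to_world" (4x4, takes a point from camera to world coordinates). Camera axes: x right, y down, z forward; pixel columns grow to the right and rows downward; lengths in mm; the calibration is good to about 2 mm. A picture is of the moment at which its call begins. There is no depth.
- ctrl.close_job(): hands the job in, once; it reports no verdict.
The state is a dict: "t": time; "qpos": joint angles; "qvel": joint speeds; "joint_torque": joint torques, N m; "ee_pos": TCP position; "orientation": TCP orientation; "ft_force": force on the tool from outside, world axes, zero at the start; "moment": the same for the moment, N m; "width": finger opening in mm.
Only numpy, scipy, OpenCV 4.12 (cv2) and the standard library are available. Lean on these libraries where they do the work, as an engineer would, in place of code of your own. Each camera call takes 0.05 s, during which the arm holds its last target. There are 200 camera calls.

## Working session

There is one attempt and no reset: what is moved stays moved. The work goes in short steps, Python scripts to look and compute and a tool call to move; the robot and the scene stay as the last step left them, time stands still between calls to the robot, and variables do not carry over. Pictures are saved under pics/ and viewed, about 8 in all and at most 12, crops included, and the job is handed in when it is done.

Besides the shell and the picture viewer there is one more tool, called after "Request:" in YAML: its name, and indented under it one key for each argument. send_rows: Moves the arm, as the interface text tells. Its arguments: {"type":"object","properties":{"commands":{"type":"array","items":{"type":"object","properties":{"translation":{"type":"array","items":{"type":"number"}},"twist":{"type":"array","items":{"type":"number"}}}}},"grip":{"type":"number"}},"required":["commands"]}

```bash
mkdir -p pics; cat > h.py <<'E'
import numpy as np, cv2
from workcell import ctrl
from scipy.spatial.transform import Rotation as R
def shot(n,f=None):
    d=ctrl.get_image(n)
    if f: cv2.imwrite('pics/'+f,d['img'][:,:,::-1]); np.savez('pics/'+f[:-4],**d)
    return d
def ray(d,u,v,z):
    K=np.array(d['intrinsics']);T=np.array(d['cam_to_world'])
    r=T[:3,:3]@np.linalg.inv(K)@[u,v,1];o=T[:3,3];return o+r*(z-o[2])/r[2]
def proj(d,p):
    K=np.array(d['intrinsics']);T=np.array(d['cam_to_world'])
    c=T[:3,:3].T@(np.array(p,float)-T[:3,3]);c=K@c;return c[:2]/c[2]
E
python3 - <<'E'
from h import *
for n in('top','side'):
    d=shot(n,n+'0.png');print(n,np.round(d['intrinsics'],1).tolist(),np.round(d['cam_to_world'],3).tolist())
o=ctrl.get_obs();print(o,ctrl.tcp_to_tips)
E
```

```text
top [[373.7, 0.0, 319.0], [0.0, 373.7, 193.3], [0.0, 0.0, 1.0]] [[0.049, -0.974, 0.222, 254.795], [-0.999, -0.048, 0.008, -16.428], [0.003, -0.222, -0.975, 1604.387], [0.0, 0.0, 0.0, 1.0]]
side [[378.8, 0.0, 318.6], [0.0, 378.8, 198.7], [0.0, 0.0, 1.0]] [[-0.982, -0.149, 0.119, 401.357], [-0.191, 0.761, -0.62, 845.97], [0.002, -0.631, -0.775, 1150.998], [0.0, 0.0, 0.0, 1.0]]
{'t': 0.1, 'qpos': array([ 1.19499098e+00,  4.23768014e-01,  1.63056342e+00,  1.29327910e-05,
        1.08861281e+00, -1.90102704e-02]), 'qvel': array([-0.0010246 ,  0.00043411, -0.00281319,  0.00060842, -0.00129771,
        0.00020368]), 'joint_torque': array([ 1.26062732e-04, -5.45616782e+01, -2.74322301e+01,  6.45468570e-02,
        1.88372115e-02,  1.13013880e-05]), 'ee_pos': array([218.19001974, 585.4271228 , 403.99673157]), 'orientation': array([-5.57444455e-01, -3.09145915e+00,  2.07812898e-03]), 'ft_force': array([0.00418536, 1.08164875, 0.56237143]), 'moment': array([-8.58628162e-05,  3.39461078e-02,  2.08628059e-02]), 'width': 88.37449138117033} 182.0
```

View pics/top0.png

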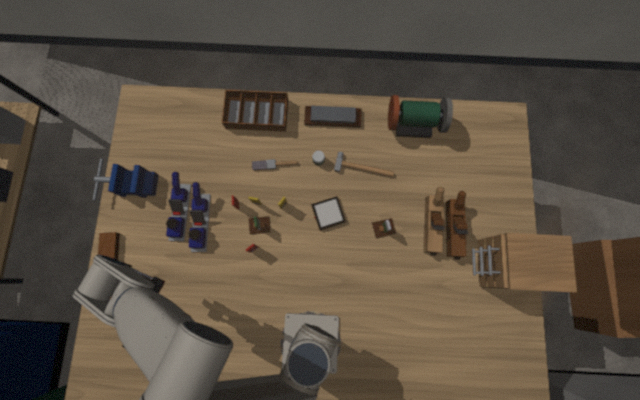

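View pics/side0.png

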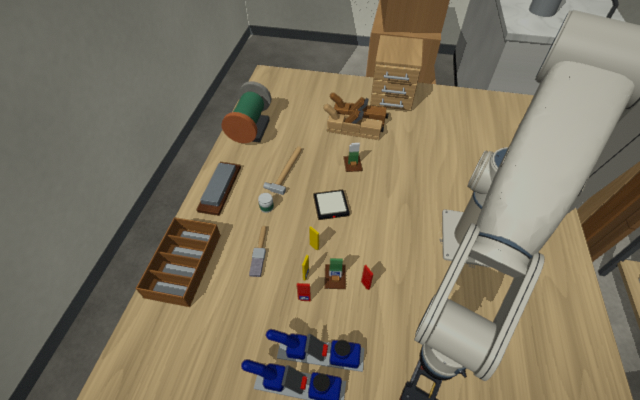

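Top view: the left stand is at about (259,226), the light pad at (328,213), and the right stand at (384,229). Red look-alikes are at (235,202) and (251,248), yellow ones at (255,200) and (283,203). Side view: the left stand with its green slip is at (336,272). It's the only green and white one on the left, so I'm enlarging it.

```bash
python3 - <<'E'
from h import *
a=cv2.imread('pics/side0.png')[225:325,280:390];b=cv2.imread('pics/top0.png')[185:265,220:355]
a=cv2.resize(a,(660,600),interpolation=3)[:,:400+0] if 0 else cv2.resize(a,None,fx=4,fy=4,interpolation=cv2.INTER_CUBIC)
b=cv2.resize(b,None,fx=2.6,fy=2.6,interpolation=cv2.INTER_CUBIC)
c=np.zeros((400,800,3),np.uint8);c[:400,:440]=a;c[:b.shape[0],445:445+b.shape[1]]=b[:,:355];cv2.imwrite('pics/c1.png',c)
d=np.load('pics/top0.npz');s=np.load('pics/side0.npz')
print(ray(d,259,227,10),ray(s,336,280,10),'lamp',ray(d,328,213,24),ray(s,331,204,24), 'b',ray(d,384,229,10))
for u,v,n in((235,202,'r'),(251,248,'r'),(255,200,'y'),(283,203,'y')):print(n,ray(d,u,v,40))
E
```

```text
[457.11023341 245.44120867  10.        ] [454.19042241 262.85255594  10.        ] lamp [529.97350038 -47.0539412   24.        ] [523.6848762  -38.75333913  24.        ] b [ 474.78961792 -290.05649251   10.        ]
r [555.19743652 351.79868274  40.        ]
r [364.28758787 266.2995614   40.        ]
y [568.09652242 267.34539992  40.        ]
y [560.94827728 146.9419114   40.        ]
```

View pics/c1.png

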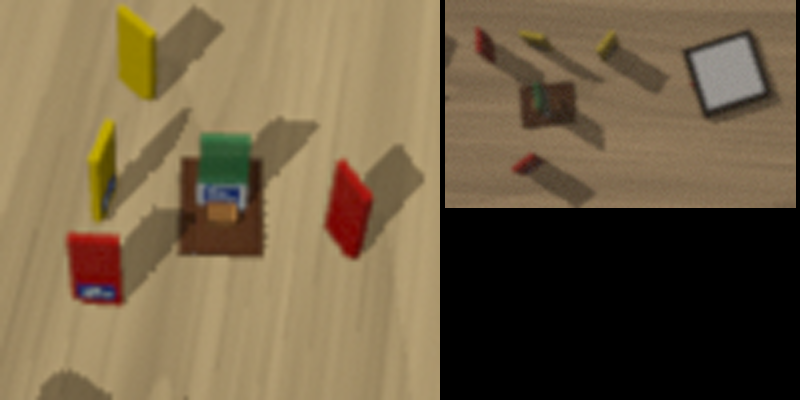

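The crop shows slip_a as the green plate in the brown stand: clear green end up, white end with blue label low (crop 222,193), label facing the side camera (about +y). So the frosted end and notch are down in the slot. The red and yellow plates stand loose on the table beside it. Next I'm fitting the stand and slip pose and the pane.

```bash
cat > fit.py <<'E'
from h import *
from scipy.optimize import minimize
D={n:np.load(f'pics/{n}0.npz') for n in('top','side')}
def box(x0,x1,y0,y1,z0,z1):return np.array([[a,b,c] for a in(x0,x1) for b in(y0,y1) for c in(z0,z1)],float)
PARTS={'stand':[box(-45,45,-35,35,0,6)],'green':[box(-4,4,-20,20,46,116)]}
S=8
def soft(d,parts,p,win):
    c,s=np.cos(p[2]),np.sin(p[2]);M=np.array([[c,-s,0],[s,c,0],[0,0,1]])
    u0,v0,w,h=win;m=np.zeros((h*S,w*S),np.uint8)
    for b in parts:
        q=np.array([proj(d,M@k+[p[0],p[1],0]) for k in b])
        q=(q+.5-[u0,v0])*S
        cv2.fillConvexPoly(m,cv2.convexHull(np.round(q).astype(np.int32)),1)
    return cv2.resize(m.astype(np.float32),(w,h),interpolation=cv2.INTER_AREA)
if __name__=='__main__':
    W={'top':(238,208,44,36),'side':(312,250,46,46)};T={}
    for n,(u,v,w,h) in W.items():
        im=D[n]['img'][v:v+h,u:u+w].astype(float);r,g,b=im[...,0],im[...,1],im[...,2]
        green=(g>r*1.1)&(g>=b)
        hsv=cv2.cvtColor(im.astype(np.uint8),cv2.COLOR_RGB2HSV)
        fg=(hsv[...,1]>125)&(hsv[...,2]<110)|green|(b>r*1.02)
        T[n]=(green.astype(float),fg.astype(float))
        print(n,green.sum(),fg.sum())
        cv2.imwrite(f'pics/m_{n}.png',cv2.resize(np.hstack([im[...,::-1],np.dstack([green*255]*3),np.dstack([fg*255]*3)]).astype(np.uint8),None,fx=4,fy=4,interpolation=0))
    full=PARTS['stand']+[box(-4,4,-20,20,6,116),box(-28.7,28.7,-35,35,0,6)]
    def cost(p):
        e=0
        for n in W:
            e+=np.sum((soft(D[n],PARTS['green'],p,W[n])-T[n][0])**2)+np.sum((soft(D[n],full+[box(-28.7,28.7,-12,12,0,20)],p,W[n])-T[n][1])**2)
        return e
    best=min((minimize(cost,[455,252,y],method='Nelder-Mead',options=dict(initial_simplex=[[455,252,y],[465,252,y],[455,262,y],[455,252,y+.15]])) for y in np.arange(.8,2.5,.2)),key=lambda r:r.fun)
    print(best.x,best.fun,np.degrees(best.x[2]))
    for n in('top','side'):
        im=D[n]['img'];m=(im.min(2)>(150 if n=='top' else 190)).astype(np.uint8);k,l,st,ce=cv2.connectedComponentsWithStats(m)
        for i in range(1,k):
            if st[i,4]>100 and 300<ce[i][0]<360 and 180<ce[i][1]<235:print(n,st[i],ce[i],ray(D[n],*ce[i],24))
    a,b=[cv2.imread(f'pics/m_{n}.png') for n in W];h=a.shape[0]+b.shape[0];c=np.zeros((h,max(a.shape[1],b.shape[1]),3),np.uint8);c[:a.shape[0],:a.shape[1]]=a;c[a.shape[0]:,:b.shape[1]]=b;cv2.imwrite('pics/m.png',c)
E
python3 fit.py
```

```text
top 23 157
side 160 508
[461.63019219 245.89830378   1.75186215] 322.105224609375 100.37430735472128
```

View pics/m.png

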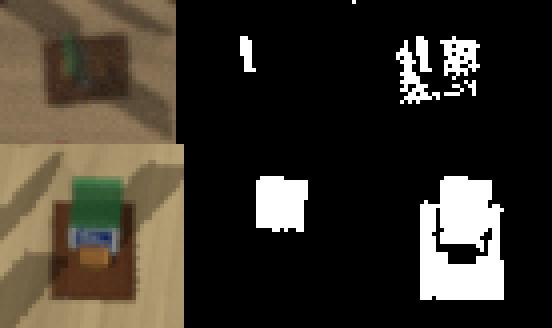

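```bash
python3 - <<'E'
import re
s=open('fit.py').read()
s=s.replace("        T[n]=(green","        if n=='top': fg=(hsv[...,2]<92)&(r>1.22*b)|green\n        fg=cv2.morphologyEx(fg.astype(np.uint8),cv2.MORPH_CLOSE,np.ones((5,5)));k,l,st,_=cv2.connectedComponentsWithStats(fg);j=1+np.argmax(st[1:,4]);cs,_=cv2.findContours((l==j).astype(np.uint8),0,1);fg=cv2.drawContours(np.zeros_like(fg),cs,-1,1,-1)\n        T[n]=(green")
s=s.replace("(150 if n=='top' else 190)","(120 if n=='top' else 170)").replace("st[i,4]>100 and 300","st[i,4]>60 and 300")
open('fit.py','w').write(s)
E
python3 fit.py; python3 - <<'E'
import numpy as np
d=np.load('pics/top0.npz')['img'];print(d[216:236:3,245:275:3].tolist()); print(d[213,328],np.load('pics/side0.npz')['img'][204,331])
E
```

```text
top 23 535
side 160 579
[461.88557482 244.99501287   1.7538261 ] 283.984619140625 100.48683342155105
top [316 200  26  26 452] [328.07300885 212.55309735] [531.92915843 -47.28264902  24.        ]
side [318 193  27  20 432] [330.78703704 202.41435185] [525.79621906 -46.18117728  24.        ]
[[[122, 103, 78], [96, 80, 63], [86, 73, 53], [77, 76, 52], [84, 69, 52], [118, 98, 75], [111, 93, 69], [95, 75, 53], [108, 88, 66], [119, 102, 74]], [[126, 107, 80], [101, 80, 58], [63, 40, 28], [54, 65, 41], [50, 47, 36], [69, 49, 39], [64, 47, 34], [63, 44, 29], [77, 61, 38], [120, 101, 72]], [[132, 110, 84], [111, 89, 68], [70, 49, 32], [70, 73, 51], [51, 54, 42], [70, 54, 39], [70, 50, 32], [67, 48, 32], [71, 51, 39], [122, 102, 78]], [[141, 117, 88], [119, 96, 72], [66, 44, 31], [82, 77, 49], [45, 51, 35], [62, 50, 36], [74, 54, 36], [53, 39, 24], [76, 58, 44], [131, 112, 82]], [[132, 111, 85], [120, 99, 75], [66, 44, 29], [69, 47, 31], [52, 45, 34], [57, 48, 43], [55, 41, 28], [49, 33, 20], [61, 43, 33], [112, 95, 71]], [[137, 115, 88], [130, 107, 82], [68, 45, 36], [64, 46, 36], [67, 48, 37], [61, 41, 33], [52, 37, 25], [53, 42, 28], [61, 48, 34], [89, 72, 56]], [[136, 113, 84], [137, 114, 88], [98, 81, 56], [97, 78, 62], [121, 103, 74], [130, 110, 79], [136, 114, 86], [115, 96, 72], [94, 78, 59], [93, 78, 57]]]
[151 146 141] [188 189 175]
```

View pics/m.png

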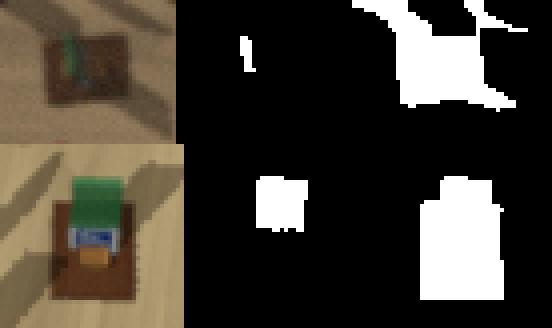

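```bash
sed -i 's/hsv\[...,2\]<92)&(r>1.22\*b)/hsv[...,2]<80)/; s/np.ones((5,5))/np.ones((3,3))/' fit.py; cat >> fit.py <<'E'
    p=best.x
    for n in W: print(n,[round(float(np.sum((soft(D[n],q,p,W[n])-t)**2)),1) for q,t in((PARTS['green'],T[n][0]),(full,T[n][1]))], T[n][1].sum(), soft(D[n],full,p,W[n]).sum())
    o=[]
    for n in W:
        u,v,w,h=W[n];im=cv2.resize(D[n]['img'][v:v+h,u:u+w,::-1],None,fx=8,fy=8,interpolation=cv2.INTER_CUBIC)
        c,s=np.cos(p[2]),np.sin(p[2]);M=np.array([[c,-s,0],[s,c,0],[0,0,1]])
        for b in PARTS['stand']+[box(-4,4,-20,20,6,116)]:
            q=((np.array([proj(D[n],M@k+[p[0],p[1],0]) for k in b])+.5-[u,v])*8).astype(int)
            for i in range(8):
                for j in range(i):
                    if bin(i^j).count('1')==1: cv2.line(im,tuple(map(int,q[i])),tuple(map(int,q[j])),(0,255,255),1)
        o.append(im)
    c=np.zeros((max(i.shape[0] for i in o),sum(i.shape[1] for i in o),3),np.uint8);x=0
    for i in o: c[:i.shape[0],x:x+i.shape[1]]=i;x+=i.shape[1]
    cv2.imwrite('pics/ov.png',c)
E
python3 fit.py
```

```text
top 23 327
side 160 576
[461.72541132 245.80645421   1.75464579] 119.4794921875 100.5337983066839
top [316 200  26  26 452] [328.07300885 212.55309735] [531.92915843 -47.28264902  24.        ]
side [318 193  27  20 432] [330.78703704 202.41435185] [525.79621906 -46.18117728  24.        ]
top [27.4, 60.7] 327.0 352.53125
side [9.8, 21.6] 576.0 609.5
```

View pics/ov.png

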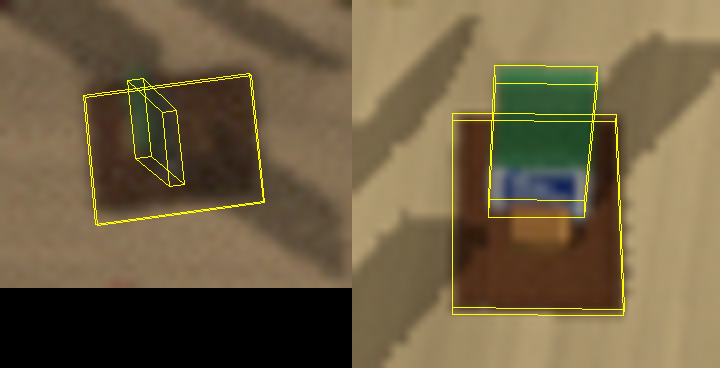

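Side view fits well, but the top view suggests a different yaw, so I'm fitting each view separately and checking with the lamp pane.

```bash
cat > fit2.py <<'E'
from fit import *
def corners(n,mask):
    cs,_=cv2.findContours(mask.astype(np.uint8),0,1);c=max(cs,key=cv2.contourArea);return cv2.minAreaRect(c)
W={'top':(238,208,44,36),'side':(312,250,46,46)};T={}
full=PARTS['stand']+[box(-4,4,-20,20,6,116)]
for n,(u,v,w,h) in W.items():
    im=D[n]['img'][v:v+h,u:u+w].astype(np.float32);bl=cv2.GaussianBlur(im,(3,3),0)
    # model-based: two-colour fit on stand region vs background by brightness profile
    def cost(p):
        m=soft(D[n],full,p,(u,v,w,h)); g=im[...,0]
        ins=m>.9;out=(m<.1)&(cv2.dilate(m,np.ones((7,7)))>.5)
        th=np.clip((95-g if n=='top' else 165-g)/(30 if n=='top' else 60)+.5,0,1)
        return np.sum(np.abs(m-th)[ (cv2.dilate(m,np.ones((9,9)))>.3)])
    r=[minimize(cost,[461,246,y],method='Nelder-Mead',options=dict(initial_simplex=[[461,246,y],[469,246,y],[461,254,y],[461,246,y+.12]])) for y in(1.45,1.55,1.65,1.75,1.85)]
    for k in sorted(r,key=lambda k:k.fun)[:2]:print(n,np.round(k.x,2),round(k.fun,1),round(np.degrees(k.x[2]),1))
for n,th in(('top',110),('side',150)):
    im=D[n]['img'];m=(im.min(2)>th).astype(np.uint8);k,l,st,ce=cv2.connectedComponentsWithStats(m)
    i=l[213,328] if n=='top' else l[203,331]
    R0=cv2.minAreaRect(np.argwhere(l==i)[:,::-1].astype(np.float32)) 
    hull=cv2.convexHull(np.argwhere(l==i)[:,::-1].astype(np.float32));q=cv2.approxPolyDP(hull,4,True)[:,0]
    P=np.array([ray(D[n],*a,24)[:2] for a in q]);print(n,ce[i],ray(D[n],*ce[i],24),P.round().tolist());
    print([ (round(float(np.degrees(np.arctan2(*(P[(j+1)%len(P)]-P[j])[::-1])))%90,1),round(float(np.linalg.norm(P[(j+1)%len(P)]-P[j])))) for j in range(len(P))])
E
python3 fit2.py
```

```text
top [466.56 245.36   1.69] 80.9 96.6
top [466.52 245.47   1.69] 81.1 96.7
side [460.81 244.66   1.74] 307.5 99.8
side [460.33 247.8    1.76] 310.8 101.1
top [328.14736842 212.52      ] [532.08858142 -47.59493086  24.        ] [[507.0, -104.0], [477.0, -20.0], [558.0, 10.0], [588.0, -75.0]]
[(19.6, 89), (20.2, 86), (19.8, 90), (19.5, 87)]
side [330.62869198 202.16455696] [526.59652558 -47.26428881  24.        ] [[468.0, -25.0], [553.0, 11.0], [584.0, -72.0], [499.0, -104.0]]
[(22.9, 92), (20.9, 88), (20.7, 91), (21.7, 85)]
```

Both views agree on everything except a ~5 mm x offset and ~3° of yaw, so I take the means: stand (463.5, 245.5), yaw 98.5°, pane (529, -47.5). The plan is to grip the 40 mm edges from the label side with the tool tilted 35° from vertical. A 90° turn then leaves the label up and the tool pointing 35° below the horizontal.

```bash
cat >> h.py <<'E'
k=np.array([0,0,1.])
SX,SY,YAW=463.5,245.5,np.radians(98.5)
A=np.radians(55)
n=np.array([np.cos(YAW),np.sin(YAW),0]); sy=np.cross(n,-k)
t=-np.cos(A)*n-np.sin(A)*k
def grasp_R(sgn):
    y=sgn*sy; return R.from_matrix(np.c_[np.cross(y,t),y,t])
def delta(p0,R0,p1,R1):
    w=(R1*R0.inv()).as_rotvec(); return np.round((np.array(p1)-p0)/100,3),np.round(w/.5,3),round(float(np.degrees(np.linalg.norm(w))),1)
def now():
    o=ctrl.get_obs();return o,np.array(o['ee_pos']),R.from_rotvec(o['orientation'])
G=np.array([SX,SY,90.])
E
python3 - <<'E'
from h import *
o,p,r=now();print(r.as_matrix().round(2).tolist())
for s in(1,-1):
    Rg=grasp_R(s)
    for b in(120,0): print(s,b,(G-(163+b)*t).round(1),delta(p,r,G-(163+b)*t,Rg))
D=np.load('pics/top0.npz')
for q in((198,183),(193,248),(180,175),(206,245)):print(q,ray(D,*q,60).round())
E
```

```text
[[-0.94, 0.35, -0.0], [0.35, 0.94, -0.0], [0.0, -0.0, -1.0]]
1 120 [439.5 406.  321.8] (array([ 2.213, -1.794, -0.822]), array([-0.92 ,  1.139,  4.   ]), 122.0)
1 0 [449.7 338.  223.5] (array([ 2.315, -2.475, -1.805]), array([-0.92 ,  1.139,  4.   ]), 122.0)
-1 120 [439.5 406.  321.8] (array([ 2.213, -1.794, -0.822]), array([-0.993, -0.808, -2.061]), 69.5)
-1 0 [449.7 338.  223.5] (array([ 2.315, -2.475, -1.805]), array([-0.993, -0.808, -2.061]), 69.5)
(198, 183) [626. 513.  60.]
(193, 248) [351. 500.  60.]
(180, 175) [657. 594.  60.]
(206, 245) [366. 448.  60.]
```

Request:
send_rows:
  commands:
    - {"translation": [0.1, -0.08, -0.02], "twist": [-0.05, -0.04, -0.1]}
    - {"translation": [0.2, -0.16, -0.04], "twist": [-0.1, -0.08, -0.2]}
    - {"translation": [0.3, -0.25, -0.06], "twist": [-0.15, -0.12, -0.3]}
    - {"translation": [0.4, -0.34, -0.08], "twist": [-0.2, -0.16, -0.4]}
    - {"translation": [0.5, -0.42, -0.1], "twist": [-0.25, -0.2, -0.5]}
    - {"translation": [0.6, -0.5, -0.12], "twist": [-0.3, -0.24, -0.6]}
    - {"translation": [0.7, -0.6, -0.14], "twist": [-0.35, -0.28, -0.7]}
    - {"translation": [0.8, -0.7, -0.16], "twist": [-0.4, -0.32, -0.8]}
    - {"translation": [0.9, -0.8, -0.18], "twist": [-0.45, -0.36, -0.9]}
    - {"translation": [1, -0.9, -0.2], "twist": [-0.5, -0.4, -1]}
  grip: -1

```text
t: 1.1
ee_pos: [318.6, 495.1, 384.2]
orientation: [1.207, 2.622, -0.305]
ft_force: [-0.4, 0.3, -0.2]
width: 87.3
```

Request:
send_rows:
  commands:
    - {"translation": [0.1, -0.09, -0.06], "twist": [-0.05, -0.04, -0.1]}
    - {"translation": [0.2, -0.18, -0.12], "twist": [-0.1, -0.08, -0.2]}
    - {"translation": [0.3, -0.27, -0.18], "twist": [-0.15, -0.12, -0.3]}
    - {"translation": [0.4, -0.36, -0.24], "twist": [-0.2, -0.16, -0.4]}
    - {"translation": [0.5, -0.45, -0.3], "twist": [-0.25, -0.2, -0.5]}
    - {"translation": [0.6, -0.54, -0.36], "twist": [-0.3, -0.24, -0.6]}
    - {"translation": [0.7, -0.63, -0.42], "twist": [-0.35, -0.28, -0.7]}
    - {"translation": [0.8, -0.72, -0.48], "twist": [-0.4, -0.32, -0.8]}
    - {"translation": [0.9, -0.81, -0.54], "twist": [-0.45, -0.36, -0.9]}
    - {"translation": [1, -0.9, -0.6], "twist": [-0.5, -0.4, -1]}

```text
t: 2.1
ee_pos: [418.5, 405.2, 324.1]
orientation: [1.684, 2.015, -0.548]
ft_force: [-0.4, -0.3, -0.2]
width: 87.7
```

```bash
python3 - <<'E'
from h import *
o,p,r=now();print(o['t'],o['qpos'].round(3),p,o['ft_force'].round(1))
Rg=grasp_R(-1)
for b in(120,60,0): print(b,delta(p,r,G-(163+b)*t,Rg))
E
```

```text
2.1 [ 0.846  0.555  1.689 -0.473  1.347  0.882] [418.52772888 405.1836551  324.05796175] [-0.4 -0.3 -0.2]
120 (array([ 0.21 ,  0.009, -0.022]), array([ 0.011, -0.024, -0.052]), 1.7)
60 (array([ 0.261, -0.332, -0.514]), array([ 0.011, -0.024, -0.052]), 1.7)
0 (array([ 0.312, -0.672, -1.005]), array([ 0.011, -0.024, -0.052]), 1.7)
```

Request:
send_rows:
  commands:
    - {"translation": [0.07, 0, -0.01], "twist": [0, -0.01, -0.02]}
    - {"translation": [0.14, 0, -0.02], "twist": [0.01, -0.02, -0.04]}
    - {"translation": [0.21, 0.01, -0.02], "twist": [0.01, -0.02, -0.05]}
    - {"translation": [0.22, -0.06, -0.12], "twist": [0.01, -0.02, -0.05]}
    - {"translation": [0.23, -0.13, -0.22], "twist": [0.01, -0.02, -0.05]}
    - {"translation": [0.24, -0.2, -0.32], "twist": [0.01, -0.02, -0.05]}
    - {"translation": [0.25, -0.26, -0.42], "twist": [0.01, -0.02, -0.05]}
    - {"translation": [0.26, -0.33, -0.51], "twist": [0.01, -0.02, -0.05]}
    - {"translation": [0.26, -0.33, -0.51], "twist": [0.01, -0.02, -0.05]}
    - {"translation": [0.26, -0.33, -0.51], "twist": [0.01, -0.02, -0.05]}

```text
t: 3.1
ee_pos: [444.3, 372.5, 273.5]
orientation: [1.712, 1.994, -0.542]
ft_force: [-0.2, 0.1, 0.3]
width: 88.0
```

```bash
python3 - <<'E'
from h import *
o,p,r=now();print(o['t'],o['qpos'].round(3),p,o['ft_force'].round(1))
im=[]
M=r.as_matrix()
for n_ in('side','top'):
    d=shot(n_,n_+'1.png');c=proj(d,G);u,v=int(c[0])-40,int(c[1])-50
    i=cv2.resize(d['img'][v:v+90,u:u+80,::-1],None,fx=5,fy=5,interpolation=cv2.INTER_CUBIC)
    for q,col in((p+182*M[:,2],(255,0,255)),(p+182*M[:,2]+44*M[:,1],(0,255,255)),(p+182*M[:,2]-44*M[:,1],(255,255,0)),(G,(0,0,255))):
        a=(proj(d,q)+.5-[u,v])*5;cv2.circle(i,tuple(int(x) for x in a),4,col,-1)
    im.append(i)
cv2.imwrite('pics/g1.png',np.hstack(im))
E
```

```text
3.1 [ 0.779  0.619  1.721 -0.511  1.237  0.906] [444.34544426 372.49039843 273.48584881] [-0.2  0.1  0.3]
```

View pics/g1.png

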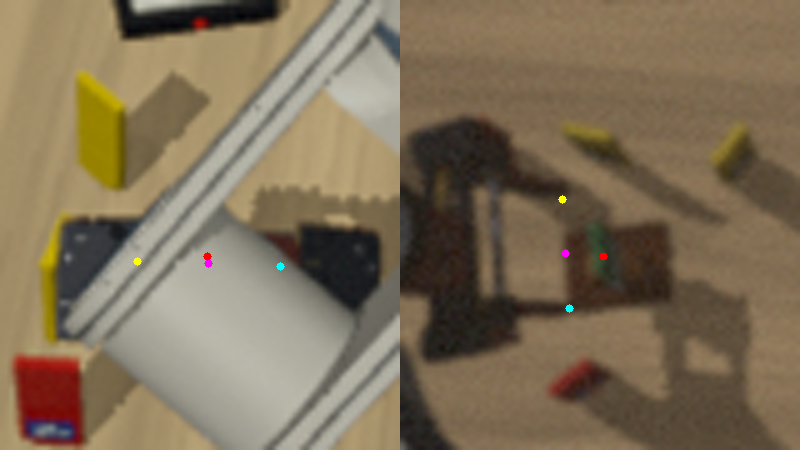

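Top crop: the fingers straddle the green slip evenly (finger ends at about (562,190) and (570,308), slip centre at (600,255)), with the yellow and red plates clear. The arm blocks the side view. I'm going in along the tool axis and then closing.

Request:
send_rows:
  commands:
    - {"translation": [0.01, -0.04, -0.06], "twist": [0, 0, 0]}
    - {"translation": [0.01, -0.09, -0.12], "twist": [0, 0, 0]}
    - {"translation": [0.02, -0.13, -0.18], "twist": [0, 0, 0]}
    - {"translation": [0.03, -0.17, -0.25], "twist": [0, 0, 0]}
    - {"translation": [0.03, -0.21, -0.31], "twist": [0, 0, 0]}
    - {"translation": [0.04, -0.26, -0.37], "twist": [0, 0, 0]}
    - {"translation": [0.05, -0.3, -0.43], "twist": [0, 0, 0]}
    - {"translation": [0.05, -0.34, -0.49], "twist": [0, 0, 0]}
    - {"translation": [0.05, -0.34, -0.49], "twist": [0, 0, 0]}
    - {"translation": [0.05, -0.34, -0.49], "twist": [0, 0, 0]}

```text
t: 4.2
ee_pos: [449.3, 338.6, 224.6]
orientation: [1.712, 1.994, -0.541]
ft_force: [0.1, 0.4, 0.1]
width: 87.7
```

```bash
python3 - <<'E'
from h import *
o,p,r=now();print(o['t'],o['qpos'].round(3),p,o['ft_force'].round(1),delta(p,r,G-163*t,grasp_R(-1)))
E
```

```text
4.2 [ 0.733  0.674  1.776 -0.557  1.126  0.938] [449.30102321 338.55574249 224.56856743] [0.1 0.4 0.1] (array([ 0.004, -0.006, -0.01 ]), array([-0.002, -0.005, -0.005]), 0.2)
```

Request:
send_rows:
  commands:
    - {"translation": [0, 0, 0], "twist": [0, 0, 0]}
    - {"translation": [0, 0, 0], "twist": [0, 0, 0]}
    - {"translation": [0, 0, 0], "twist": [0, 0, 0]}
    - {"translation": [0, 0, 0], "twist": [0, 0, 0]}
    - {"translation": [0, 0, 0], "twist": [0, 0, 0]}
    - {"translation": [0, 0, 0], "twist": [0, 0, 0]}
    - {"translation": [0, 0, 0], "twist": [0, 0, 0]}
    - {"translation": [0, 0, 0], "twist": [0, 0, 0]}
    - {"translation": [0, 0, 0], "twist": [0, 0, 0]}
    - {"translation": [0, 0, 0], "twist": [0, 0, 0]}
  grip: 1

```text
t: 5.2
ee_pos: [449.3, 338.7, 224.7]
orientation: [1.712, 1.994, -0.541]
ft_force: [0.6, 0.3, 0.4]
width: 39.8
```

Opening is 39.8 mm, which matches gripping the 40 mm edges. Lifting straight up.

Request:
send_rows:
  commands:
    - {"translation": [0, 0, 0.05], "twist": [0, 0, 0]}
    - {"translation": [0, 0, 0.1], "twist": [0, 0, 0]}
    - {"translation": [0, 0, 0.17], "twist": [0, 0, 0]}
    - {"translation": [0, 0, 0.25], "twist": [0, 0, 0]}
    - {"translation": [0, 0, 0.35], "twist": [0, 0, 0]}
    - {"translation": [0, 0, 0.48], "twist": [0, 0, 0]}
    - {"translation": [0, 0, 0.61], "twist": [0, 0, 0]}
    - {"translation": [0, 0, 0.74], "twist": [0, 0, 0]}
    - {"translation": [0, 0, 0.87], "twist": [0, 0, 0]}
    - {"translation": [0, 0, 1], "twist": [0, 0, 0]}

```text
t: 6.2
ee_pos: [449.2, 338.6, 325.9]
orientation: [1.713, 1.994, -0.541]
ft_force: [0.0, 0.5, -1.3]
width: 39.7
```

```bash
cat > ik.py <<'E'
from h import *
from scipy.optimize import least_squares
# log of (q, p, rotvec) seen so far
L=[([1.195,.42377,1.63056,0,1.08861,-.01901],[218.19,585.427,403.997],[-.55744,-3.09146,.00208]),
([.846,.555,1.689,-.473,1.347,.882],[418.528,405.184,324.058],[1.684,2.015,-.548]),
([.779,.619,1.721,-.511,1.237,.906],[444.345,372.49,273.486],[1.712,1.994,-.542]),
([.733,.674,1.776,-.557,1.126,.938],[449.301,338.556,224.569],[1.712,1.994,-.541])]
o,p,r=now();L.append((o['qpos'],p,o['orientation']));print(o['t'],o['qpos'].round(3),p.round(1),o['ft_force'].round(1),o['width'])
def rot(a,q):return R.from_rotvec(np.array(a,float)*q)
def fk(q,g):
    a1,d1,a2,a3,d4,d6=g
    r1=rot([0,0,1],q[0]);r2=r1*rot([0,1,0],q[1]);r3=r2*rot([0,1,0],q[2]);r4=r3*rot([0,0,1],q[3]);r5=r4*rot([0,1,0],q[4]);r6=r5*rot([0,0,1],q[5])
    p=r1.apply([a1,0,d1])+r2.apply([0,0,a2])+r3.apply([a3,0,d4])+r5.apply([0,0,d6]);return p,r6
def fit():
    f=lambda g:np.r_[np.concatenate([fk(q,g)[0]-p for q,p,_ in L]),.01*(g-np.array([0,400,450,0,450,100]))]
    return least_squares(f,[0,400,450,0,450,100])
def ik(p,Rt,g,q0):
    lo=np.array([-3,-.9,.09,-1.31,.11,-2.54]);hi=np.array([3,2.11,2.58,4.45,2.69,2.54])
    def f(q):
        a,b=fk(q,g);return np.r_[(a-p)/100,(Rt.inv()*(b*C)).as_rotvec()]
    s=least_squares(f,np.clip(q0,lo+.01,hi-.01),bounds=(lo,hi));return s.x,np.linalg.norm(s.fun),min(np.min(s.x-lo),np.min(hi-s.x))
s=fit();g=s.x;C=fk(L[0][0],g)[1].inv()*R.from_rotvec(L[0][2])
if __name__=='__main__':
    print('geom',g.round(1),'C',C.as_rotvec().round(3))
    for q,P,w in L:a,b=fk(q,g);print((a-P).round(1),((b*C).inv()*R.from_rotvec(w)).as_rotvec().round(3))
    lamp=np.array([529,-47.5,0])
    for psi in range(-180,180,30):   # slip x heading at end
        x=np.array([np.cos(np.radians(psi)),np.sin(np.radians(psi)),0]);z=k;y=np.cross(z,x)
        # tool axes in slip frame: t=-cosA z + sinA x ; tool y=-slip y
        tt=-np.cos(A)*z+np.sin(A)*x;ty=-y;Rt=R.from_matrix(np.c_[np.cross(ty,tt),ty,tt])
        Pl=lamp+[0,0,104];gp=Pl-4*z-(30+29)*x;P=gp-163*tt
        q,e,m=ik(P,Rt,g,o['qpos']);print(psi,P.round(),q.round(2),round(e,4),round(m,2),'z5..',)
E
python3 ik.py
```

```text
6.2 [ 0.733  0.518  1.75  -0.521  1.282  0.838] [449.2 338.6 325.9] [ 0.   0.5 -1.3] 39.685235919931415
geom [  5.9 311.6 561.3  99.2 488.  103.3] C [-0.     0.     1.571]
[10.3 -6.3  1.2] [0. 0. 0.]
[ 2.6  1.2 -1.7] [-0.001  0.001 -0.001]
[ 0.7 -0.1 -0.2] [ 0.    -0.001 -0.   ]
[-1.3 -1.5  1.7] [-0.    -0.001 -0.001]
[ 1.   0.6 -1.1] [-0. -0. -0.]
-180 [722. -47. 193.] [-0.06  0.98  1.22 -0.05  1.89 -1.62] 0.0 0.8 z5..
-150 [696.  49. 193.] [ 0.12  0.95  1.31 -0.34  1.79 -1.89] 0.0 0.65 z5..
-120 [625. 119. 193.] [ 0.28  0.86  1.52 -0.6   1.56 -2.07] 0.0 0.47 z5..
-90 [529. 145. 193.] [ 0.41  0.77  1.8  -0.91  1.26 -2.12] 0.0 0.4 z5..
-60 [433. 119. 193.] [0.25 0.58 2.15 0.08 0.11 2.54] 0.9273 0.0 z5..
-30 [362.  49. 193.] [ 0.14  0.51  2.29 -0.44  0.11  2.54] 0.769 0.0 z5..
0 [336. -48. 193.] [-0.19  0.71  2.46  2.96  0.99 -1.58] 0.0 0.12 z5..
30 [ 362. -144.  193.] [-0.57  0.67  2.29  1.92  0.89 -1.37] 0.0 0.29 z5..
60 [ 433. -214.  193.] [-0.63  0.71  2.    1.19  1.07 -1.08] 0.0 0.58 z5..
90 [ 529. -240.  193.] [-0.55  0.8   1.7   0.79  1.37 -1.02] 0.0 0.88 z5..
120 [ 625. -214.  193.] [-0.41  0.9   1.44  0.51  1.65 -1.12] 0.0 1.04 z5..
150 [ 696. -144.  193.] [-0.24  0.97  1.27  0.24  1.84 -1.34] 0.0 0.85 z5..
```

Slip is lifted clear. A pure 90° turn about its width axis puts the label up with the slip heading 98.5°, and joint margins there are good. I'm carrying it high while turning.

Request:
send_rows:
  commands:
    - {"translation": [0.01, -0.05, 0.06], "twist": [0.05, 0.01, 0]}
    - {"translation": [0.02, -0.12, 0.12], "twist": [0.12, 0.02, 0]}
    - {"translation": [0.03, -0.21, 0.18], "twist": [0.2, 0.03, 0]}
    - {"translation": [0.04, -0.3, 0.24], "twist": [0.28, 0.04, 0]}
    - {"translation": [0.05, -0.4, 0.3], "twist": [0.36, 0.05, 0]}
    - {"translation": [0.06, -0.5, 0.36], "twist": [0.44, 0.07, 0]}
    - {"translation": [0.07, -0.6, 0.42], "twist": [0.52, 0.08, 0]}
    - {"translation": [0.08, -0.7, 0.48], "twist": [0.6, 0.09, 0]}
    - {"translation": [0.09, -0.8, 0.54], "twist": [0.69, 0.1, 0]}
    - {"translation": [0.1, -0.9, 0.6], "twist": [0.78, 0.12, 0]}

```text
t: 7.2
ee_pos: [459.1, 247.3, 384.8]
orientation: [1.938, 2.257, -0.209]
ft_force: [0.6, 0.6, -1.6]
width: 39.6
```

Request:
send_rows:
  commands:
    - {"translation": [0.015, -0.1, 0], "twist": [0.08, 0.01, 0]}
    - {"translation": [0.03, -0.2, 0], "twist": [0.16, 0.02, 0]}
    - {"translation": [0.045, -0.3, 0], "twist": [0.23, 0.03, 0]}
    - {"translation": [0.06, -0.4, 0], "twist": [0.31, 0.05, 0]}
    - {"translation": [0.075, -0.5, 0], "twist": [0.39, 0.06, 0]}
    - {"translation": [0.09, -0.6, 0], "twist": [0.47, 0.07, 0]}
    - {"translation": [0.105, -0.7, 0], "twist": [0.55, 0.08, 0]}
    - {"translation": [0.12, -0.8, 0], "twist": [0.62, 0.09, 0]}
    - {"translation": [0.135, -0.9, 0], "twist": [0.7, 0.11, 0]}
    - {"translation": [0.15, -1, 0], "twist": [0.78, 0.12, 0]}

```text
t: 8.2
ee_pos: [474.0, 147.4, 384.7]
orientation: [-1.952, -2.274, -0.176]
ft_force: [-0.1, 0.2, -0.8]
width: 40.2
```

Request:
send_rows:
  commands:
    - {"translation": [0.015, -0.1, 0], "twist": [0.08, 0.01, 0]}
    - {"translation": [0.03, -0.2, 0], "twist": [0.16, 0.02, 0]}
    - {"translation": [0.045, -0.3, 0], "twist": [0.23, 0.03, 0]}
    - {"translation": [0.06, -0.4, 0], "twist": [0.31, 0.05, 0]}
    - {"translation": [0.075, -0.5, 0], "twist": [0.39, 0.06, 0]}
    - {"translation": [0.09, -0.6, 0], "twist": [0.47, 0.07, 0]}
    - {"translation": [0.105, -0.7, 0], "twist": [0.55, 0.08, 0]}
    - {"translation": [0.12, -0.8, 0], "twist": [0.62, 0.09, 0]}
    - {"translation": [0.135, -0.9, 0], "twist": [0.7, 0.11, 0]}
    - {"translation": [0.15, -1, 0], "twist": [0.78, 0.12, 0]}

```text
t: 9.2
ee_pos: [488.9, 47.4, 384.7]
orientation: [-1.731, -2.017, -0.512]
ft_force: [0.4, 0.2, -0.8]
width: 39.6
```

Request:
send_rows:
  commands:
    - {"translation": [0.015, -0.1, 0], "twist": [0.08, 0.01, 0]}
    - {"translation": [0.03, -0.2, 0], "twist": [0.16, 0.02, 0]}
    - {"translation": [0.045, -0.3, 0], "twist": [0.23, 0.03, 0]}
    - {"translation": [0.06, -0.4, 0], "twist": [0.31, 0.05, 0]}
    - {"translation": [0.075, -0.5, 0], "twist": [0.39, 0.06, 0]}
    - {"translation": [0.09, -0.6, 0], "twist": [0.47, 0.07, 0]}
    - {"translation": [0.105, -0.7, 0], "twist": [0.55, 0.08, 0]}
    - {"translation": [0.12, -0.8, 0], "twist": [0.62, 0.09, 0]}
    - {"translation": [0.135, -0.9, 0], "twist": [0.7, 0.11, 0]}
    - {"translation": [0.15, -1, 0], "twist": [0.78, 0.12, 0]}

```text
t: 10.2
ee_pos: [503.8, -52.5, 384.7]
orientation: [-1.489, -1.736, -0.785]
ft_force: [0.5, -0.2, -1.6]
width: 39.7
```

```bash
cat > tgt.py <<'E'
from h import *
lamp=np.array([529,-47.5,24.])
o,p,r=now();M=r.as_matrix()
# slip frame nominal: t=-cosA z+sinA x, tool y=-slip y, grasp 29 mm from middle on -x side
y=-M[:,1]
c,s=np.cos(A),np.sin(A); xa=M[:,0] # tool x = y_t x t
z=-c*M[:,2]+s*np.cross(M[:,2],y)*-1
x=np.cross(y,z)
lab=p+163*M[:,2]+59*x+4*z
if __name__=='__main__':
    print(o['t'],o['qpos'].round(3),p.round(1),o['ft_force'].round(1),round(o['width'],1))
    print('x',x.round(3),'z',z.round(3),'label',lab.round(1))
    X=n;Z=k;Y=np.cross(Z,X);T1=-c*Z+s*X;R1=R.from_matrix(np.c_[np.cross(-Y,T1),-Y,T1])
    P1=lamp+[0,0,80]-4*Z-59*X-163*T1;print('target',P1.round(1),delta(p,r,P1,R1))
E
python3 tgt.py
```

```text
10.2 [-0.314  0.407  1.867  0.831  1.488 -0.818] [503.8 -52.5 384.7] [ 0.5 -0.2 -1.6] 39.7
x [ 0.053 -0.347  0.936] z [ 0.142 -0.925 -0.351] label [487.1  56.2 346.3]
target [ 557.5 -237.9  193.5] (array([ 0.536, -1.854, -1.912]), array([-0.019, -0.003, -0.009]), 0.6)
```

Request:
send_rows:
  commands:
    - {"translation": [0.03, -0.1, -0.03], "twist": [0, 0, 0]}
    - {"translation": [0.06, -0.2, -0.1], "twist": [0, 0, 0]}
    - {"translation": [0.09, -0.3, -0.17], "twist": [0, 0, 0]}
    - {"translation": [0.12, -0.4, -0.24], "twist": [-0.01, 0, 0]}
    - {"translation": [0.15, -0.5, -0.32], "twist": [-0.01, 0, 0]}
    - {"translation": [0.18, -0.6, -0.4], "twist": [-0.01, 0, 0]}
    - {"translation": [0.21, -0.7, -0.48], "twist": [-0.02, 0, -0.01]}
    - {"translation": [0.24, -0.8, -0.56], "twist": [-0.02, 0, -0.01]}
    - {"translation": [0.26, -0.88, -0.63], "twist": [-0.02, 0, -0.01]}
    - {"translation": [0.28, -0.95, -0.7], "twist": [-0.02, 0, -0.01]}

```text
t: 11.2
ee_pos: [532.5, -147.1, 314.0]
orientation: [-1.5, -1.74, -0.777]
ft_force: [-0.6, 0.9, -0.8]
width: 39.5
```

Request:
send_rows:
  commands:
    - {"translation": [0.03, -0.12, -0.09], "twist": [0, 0, 0]}
    - {"translation": [0.07, -0.24, -0.18], "twist": [0, 0, 0]}
    - {"translation": [0.1, -0.36, -0.27], "twist": [0, 0, 0]}
    - {"translation": [0.13, -0.48, -0.36], "twist": [0, 0, 0]}
    - {"translation": [0.17, -0.6, -0.45], "twist": [0, 0, 0]}
    - {"translation": [0.2, -0.7, -0.53], "twist": [0, 0, 0]}
    - {"translation": [0.23, -0.8, -0.6], "twist": [0, 0, 0]}
    - {"translation": [0.25, -0.86, -0.66], "twist": [0, 0, 0]}
    - {"translation": [0.25, -0.9, -0.7], "twist": [0, 0, 0]}
    - {"translation": [0.25, -0.9, -0.7], "twist": [0, 0, 0]}

```text
t: 12.2
ee_pos: [557.1, -236.7, 244.1]
orientation: [-1.5, -1.74, -0.776]
ft_force: [0.1, -0.5, -0.7]
width: 39.8
```

```bash
sed -i 's/np.cross(M\[:,2\],y)\*-1/np.cross(M[:,2],y)/' tgt.py; python3 tgt.py; python3 - <<'E'
from tgt import *
im=[]
for n_ in('side','top'):
    d=shot(n_,n_+'2.png');cc=proj(d,lab);u,v=int(cc[0])-40,int(cc[1])-45
    i=cv2.resize(d['img'][v:v+90,u:u+80,::-1],None,fx=5,fy=5,interpolation=cv2.INTER_CUBIC)
    mid=lab-4*z-30*x
    for a in(-55,55):
        for b in(-20,20):
            for e in(-4,4):
                q=(proj(d,mid+a*x+b*y+e*z)+.5-[u,v])*5;cv2.circle(i,tuple(int(w) for w in q),2,(0,255,255),-1)
    for q,col in((lab,(0,0,255)),):
        q=(proj(d,q)+.5-[u,v])*5;cv2.circle(i,tuple(int(w) for w in q),3,col,-1)
    im.append(i)
cv2.imwrite('pics/g2.png',np.hstack(im))
E
```

```text
12.2 [-0.553  0.758  1.621  0.674  1.523 -1.012] [ 557.1 -236.7  244.1] [ 0.1 -0.5 -0.7] 39.8
x [-0.149  0.989 -0.   ] z [0.003 0.001 1.   ] label [528.1 -46.4 154.5]
target [ 557.5 -237.9  193.5] (array([ 0.004, -0.012, -0.506]), array([ 0.002, -0.007, -0.002]), 0.2)
```

View pics/g2.png

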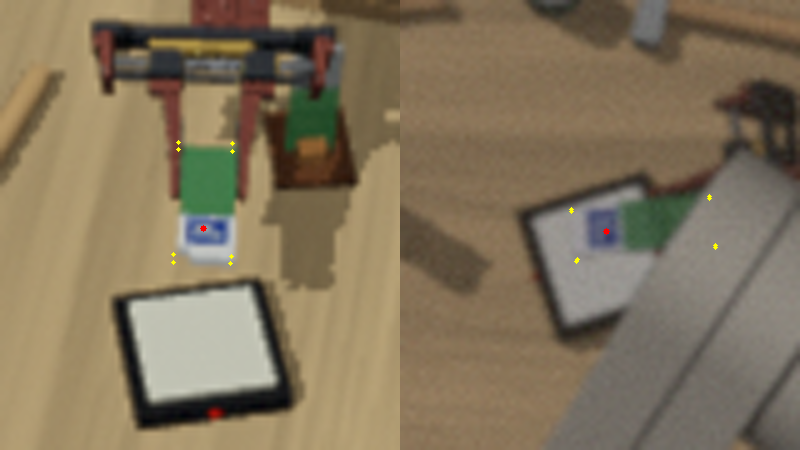

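Label is up and the slip level. Side crop: label at (207,231) against a predicted (203,228), notch at the frosted end's left corner (188,257), which is the +x,-y corner. Top crop: label at (603,229) against a predicted (606,231). I'm measuring the label centroids against the pane in each view.

```bash
python3 - <<'E'
from tgt import *
pane={'top':(532.0,-47.5),'side':(526.6,-47.2)}
for n_ in('side','top'):
    d=np.load(f'pics/{n_}2.npz');im=d['img'].astype(float);cc=proj(d,lab)
    b=np.clip(im[...,2]-im[...,0]-8,0,None);m=np.zeros_like(b);u,v=np.round(cc).astype(int);m[v-6:v+7,u-7:u+8]=1;b*=m
    vv,uu=np.indices(b.shape);c=np.array([(uu*b).sum(),(vv*b).sum()])/b.sum()
    q=ray(d,*c,lab[2]);print(n_,'px',c.round(2),'pred',cc.round(2),'label',q.round(1),(b>0).sum(),'shift to pane',(np.array(pane[n_])-q[:2]).round(1))
E
```

```text
side px [332.06 179.55] pred [331.11 179.26] label [524.6 -45.2 155.1] 68 shift to pane [ 2. -2.]
top px [328.24 207.26] pred [328.58 207.77] label [530.1 -44.5 155.1] 59 shift to pane [ 1.9 -3. ]
```

Both views agree on a shift of about (+2, -2.5) mm. Making the final descent of 50 mm, then settling.

Request:
send_rows:
  commands:
    - {"translation": [0.003, -0.004, -0.04], "twist": [0, 0, 0]}
    - {"translation": [0.006, -0.008, -0.11], "twist": [0, 0, 0]}
    - {"translation": [0.01, -0.012, -0.19], "twist": [0, 0, 0]}
    - {"translation": [0.013, -0.016, -0.27], "twist": [0, 0, 0]}
    - {"translation": [0.016, -0.02, -0.35], "twist": [0, 0, 0]}
    - {"translation": [0.02, -0.025, -0.42], "twist": [0, 0, 0]}
    - {"translation": [0.02, -0.025, -0.47], "twist": [0, 0, 0]}
    - {"translation": [0.02, -0.025, -0.505], "twist": [0, 0, 0]}
    - {"translation": [0.02, -0.025, -0.505], "twist": [0, 0, 0]}
    - {"translation": [0.02, -0.025, -0.505], "twist": [0, 0, 0]}

```text
t: 13.3
ee_pos: [559.3, -238.9, 194.3]
orientation: [-1.5, -1.741, -0.777]
ft_force: [0.5, -0.4, -0.3]
width: 39.6
```

Request:
send_rows:
  commands:
    - {"translation": [0, 0, 0], "twist": [0, 0, 0]}
    - {"translation": [0, 0, 0], "twist": [0, 0, 0]}
    - {"translation": [0, 0, 0], "twist": [0, 0, 0]}
    - {"translation": [0, 0, 0], "twist": [0, 0, 0]}
    - {"translation": [0, 0, 0], "twist": [0, 0, 0]}
    - {"translation": [0, 0, 0], "twist": [0, 0, 0]}
    - {"translation": [0, 0, 0], "twist": [0, 0, 0]}
    - {"translation": [0, 0, 0], "twist": [0, 0, 0]}
    - {"translation": [0, 0, 0], "twist": [0, 0, 0]}
    - {"translation": [0, 0, 0], "twist": [0, 0, 0]}

```text
t: 14.3
ee_pos: [559.3, -238.9, 194.2]
orientation: [-1.5, -1.74, -0.777]
ft_force: [-0.4, 0.0, -0.5]
width: 40.0
```

```bash
python3 tgt.py; python3 - <<'E'
from tgt import *
pane={'top':(532.0,-47.5),'side':(526.6,-47.2)}
for n_ in('side','top'):
    d=shot(n_,n_+'3.png');im=d['img'].astype(float);cc=proj(d,lab)
    b=np.clip(im[...,2]-im[...,0]-8,0,None);m=np.zeros_like(b);u,v=np.round(cc).astype(int);m[v-6:v+7,u-7:u+8]=1;b*=m
    vv,uu=np.indices(b.shape);c=np.array([(uu*b).sum(),(vv*b).sum()])/b.sum()
    q=ray(d,*c,lab[2]);print(n_,'px',c.round(2),'pred',cc.round(2),'label',q.round(1),'shift to pane',(np.array(pane[n_])-q[:2]).round(1))
a=cv2.imread('pics/side3.png')[110:310,250:450];cv2.imwrite('pics/g3.png',cv2.resize(a,None,fx=3,fy=3,interpolation=2))
E
```

```text
14.3 [-0.554  0.837  1.61   0.676  1.47  -1.056] [ 559.3 -238.9  194.2] [-0.4  0.  -0.5] 40.0
x [-0.149  0.989 -0.001] z [0.003 0.001 1.   ] label [530.3 -48.6 104.5]
target [ 557.5 -237.9  193.5] (array([-0.018,  0.009, -0.007]), array([ 0.003, -0.006, -0.003]), 0.2)
side px [331.26 188.04] pred [330.28 187.95] label [526.7 -48.8 104.5] shift to pane [-0.1  1.6]
top px [328.67 208.96] pred [328.92 209.58] label [532.8 -47.5 104.5] shift to pane [-0.8  0. ]
```

View pics/g3.png

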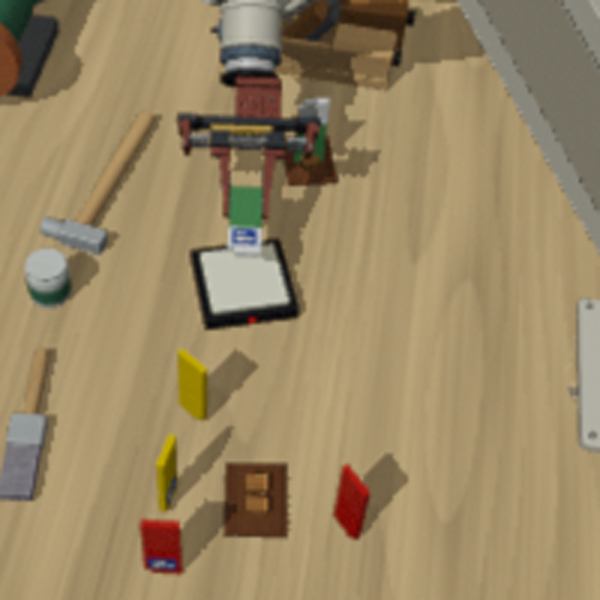

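Final view: slip level in the gripper, label up at crop (245,238). In that oblique view it sits above the pane; at its known height both views put it within 1.6 mm of the pane's centre. Stand_a is empty at (257,498), the red and yellow plates and slip_b are still standing, and wrist force is about 0. Handing in.

```bash
python3 -c "
from workcell import ctrl
o=ctrl.get_obs();print(o['t'],abs(o['qvel']).max());print(ctrl.close_job())"
```

```text
14.4 0.0019370021155573317
the job is handed in; nothing more can be done
None
```

I took slip_a out of the left stand, gripped by its 40 mm edges from the label side, and turned it 90° so it is level with the label up. The arm is holding it still over the light pad, and I handed the job in at 14.4 s.

**Frosted end:** It was down in the stand, where the notch couldn't be seen, so I first identified it by the white end and the label. The notch was visible after the turn, at the frosted end's +x, -y corner as described.

**Last checks:**
- **Position:** The label is within about 1.6 mm of the pane's centre in both camera views. It is about 80 mm above the pane; that height comes from the arm's pose and the assumed grip point, because I couldn't measure it separately.
- **Level:** The commanded tilt is within 0.2°. The pictures only confirm it to about 2°.
- **Holding:** The gripper opening is 40 mm, the wrist force is about 0.6 N, and the joints are still.
- **Surroundings:** In the last side picture slip_b, the red and yellow plates, the hammer, the brush and the oil can looked untouched. I didn't check the blue planes again after the move.

**Disagreement:** The two cameras differed by about 5 mm in x and about 3° in the stand's direction. I used the averages, then compared label and pane within each view so the offset cancelled out.

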